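# Slide the pipettor stage to its unload station and lift the tube rack out level

### The arm

A 7-joint arm with a two-finger parallel gripper is mounted at the origin on the work surface. World frame = base frame: x ahead of the robot, y to its left, z up, the work surface at z = 0. Lengths are in m, angles in rad, forces in N, time in s.
With the tool pointing down it reaches from about 0.425 to 1.025 m from the base axis. Payload 9.4 kg.
Tool frame: the origin (TCP) lies midway between the tips of the shut fingers; the grasp point (between the pads) lies 19 mm behind it; z points along the fingers, x is the direction in which the jaws open and shut, and the axes are right-handed (so a half turn about z gives the same grasp; the last joint's range is limited). The gripper opens to 93 mm and grips with 3 to 60 N. Pads are 15 mm wide; open, the fingers measure 128 mm over their backs; the gripper's body (75 mm by 188 mm) begins 65 mm behind the grasp point.
Start: joints at [-1.224, 0.599, -0.003, 1.599, 0.002, 0.943, -0.08], TCP at [0.298, 0.661, 0.219] pointing down, gripper open.
Joint ranges: [-2.57, 2.57], [-0.35, 1.97], [-1.29, 1.29], [0.11, 2.56], [-1.05, 4.19], [0.11, 1.86], [-2.63, 2.63]. Speed limits (rad/s): [2.22, 2.22, 3.01, 3.01, 3.14, 3.14, 3.14].

### API

Orientations are given as [roll, pitch, yaw] about the fixed x, y, z axes, in that order (R = Rz(yaw) Ry(pitch) Rx(roll)).
In Python, from workcell import read_state, read_camera, sign_off gives the robot as it stands.
- The arm moves only by the shell command python3 -m creep 'ROWS' [OPENING] [FORCE]. ROWS is JSON, a list of rows, each a list of 2 entries, a list of its own where there are three numbers: the shift along the tool's x, y, z in cm, then the turn about the tool's z in degrees. A call has 1 to 20 rows; each row is the pose to reach, as a shift and turn from the pose commanded when the call began, along the tool's axes at that moment; what a row does not reach only later rows make up. A row lasts 1/10 s, in which the tool goes at most 50 mm and 8.59 degrees, less where a joint would pass 70% of its speed; a pose out of reach is approached as far as the arm can. A call with a gripper value outside its range is refused whole. OPENING is the opening, from -1 (shut) to 1 (fully open), set as the call begins (- or left out, the last holds). The fingers move at their own pace and stop on an object; FORCE is the grip in N (left out, the last holds). Time passes only in rows, so rows that repeat a pose let the fingers close. It gives the time, the measured TCP pose, the force and the opening at its end, in the units of the state.
- read_state(): the state, without advancing time (a new reading comes with each control period).
- read_camera(name): name is "scene" or "side" or "wrist"; returns a dict with "img" (480x640x3 uint8, red, green, blue), "range_z" (480x640 float32, m along the optical axis (not along the pixel's ray), 0 where there is no reading), "camera_matrix" (3x3 intrinsics, pixels), "origin" and "rotation" of the camera in the world. Camera axes: x right, y down, z forward; pixel columns grow to the right and rows downward; lengths in m; the calibration is good to about 2 mm. A picture is of the moment at which its call begins.
- sign_off(): hands the job in, once; it reports no verdict.
The state is a dict: "time_s": time; "q": joint angles; "dq": joint speeds; "joint_torque": joint torques, N m; "tool_pos": TCP position; "tcp_rot": TCP orientation; "contact_force": force on the tool from outside, world axes, zero at the start; "wrist_torque": the same for the moment, N m; "grip_width": finger opening in m.
Only numpy, scipy, OpenCV 4.12 (cv2) and the standard library are available. Lean on these libraries where they do the work, as an engineer would, in place of code of your own. Each camera call takes 0.05 s, during which the arm holds its last target.

### The job

The rack of open sample tubes stands on the sliding carriage of the bench pipettor, under its tip head: push the carriage, which has an upright knob to move it by, out from under the head to the unload station, where the detent catches it. Then lift the rack out of its nest and hold it there above the unload station, steady and level, about 10 cm higher than it stood, for a look-over. Finish while still holding it up (do not put it down or let go), with the carriage still caught at the unload station, and do not tip the rack, bump the head or disturb the other things on the bench.

Things in the scene. Friction and masses are not known exactly. Their poses are not given: they have to be found in the camera images.
- carriage (a joint): travel (m) of the carriage along its guide shafts: 0 at the fill station under the head (start), 0.180 at the unload station, 0.205 at the end stop; it grows towards the pipettor's -y, away from the column. At each station a spring ball drops into a notch: leaving one takes 5 to 9 N, sliding between them about 1 N; a notch draws the carriage home from within about 3 mm
- knob_grip (a point): centre of the carriage's black upright cylindrical knob, 22 mm in diameter, 38 mm tall (top 102 mm above the bench), on a 22 mm wide flat arm sticking out towards the robot, the arm's top 29 mm below this point. It rides with the carriage, 140 mm to -x of the nest centre. Axes are the pipettor's: the carriage slides to the unload station along -y
- nest (a point): centre of the rack's nest, on the carriage's flat aluminium deck (54 mm above the bench; 160 mm in x by 88 mm in y); rides with the carriage. Black corner locators 10 mm high surround only the rack's four corners with 1.5 mm play; the middle 100 mm of its long sides is open. x along the rack's length, y along the rail, z up
- unload_station (a point): fixed point of the pipettor: where the nest centre lies (deck height) when the carriage is in the detent of the unload station, 180 mm along the pipettor's -y from the fill station. Axes are the pipettor's: x away from the robot, y along the rail
- rack_center (a point): centre, half-way up, of the white tube rack: 126 mm long (x), 48 mm wide (y), 44 mm tall, with 24 open tubes standing 8 mm out of its top (52 mm in all); 26 mm above its underside, balance point close by. z is up when level. Rigid, tubes and all, 0.15 to 0.3 kg. At the start it stands in the nest under the head
- head: fixed tip head over the fill station; origin on the bench under the middle of the pipettor, axes the pipettor's. The head, 145 mm (x) by 54 mm (y), 167 to 246 mm above the bench (a yoke to 305 mm), is centred 100 mm along +y from the origin; its eight tips reach down to 114 mm, 8 mm over the tubes. The column, 110 x 85 mm and 300 mm tall, stands 236 mm along +y from the origin
- spare_rack_top (a point): bystander: an empty tube rack of the same kind (126 x 48 x 44 mm) standing on the bench to the right of the pipettor; this point is the centre of its top
- vial: bystander: small white vial with red cap, 25 mm diameter, 51 mm tall, standing near the pipettor's front right; origin at the centre of its underside
- screw_cap: bystander: blue screw cap, 35 mm diameter, 13 mm tall, lying near the pipettor's front right; origin under its centre
- microplate: bystander: clear well plate, 86 x 128 x 14 mm, lying in front of the pipettor, on the left; origin under its centre
- plate_lid: bystander: clear plate lid, 84 x 127 x 6.5 mm, lying in front of the pipettor; origin under its centre
- pipette: bystander: hand pipette, about 290 mm long and 29 mm high, lying on the right of the bench; origin under its middle
- timer: bystander: lab timer, 60 x 70 x 22 mm, lying on the left of the bench; origin under its centre

How it is judged:
On the way, in this order (a step that is already met when the one before it is completed fails the run):
1. the carriage stands in the detent of the unload station with the rack still in its nest (value of joint carriage between 0.177 and 0.183 m and velocity of joint carriage between -0.01 and 0.01 m/s and z of rack_center in the frame of nest below 0.03 m and horizontal distance between rack_center and nest below 0.006 m), for 0.2 s.
2. the rack is lifted clear of the nest, level, held by the fingers and off the pipettor (z of rack_center in the frame of nest above 0.06 m and angle between rack_center's own z axis and vertical below 0.12 rad and contact force between rack and pipettor below 0.05 N and contact force between rack and the fingers above 0.5 N), for 0.2 s.
At the end, for the whole second after the job is handed in: the fingers hold the rack 65 to 145 mm higher than it stood in the nest, within 40 mm sideways of the unload station, level within 0.10 rad, still (under 15 mm/s and 0.1 rad/s), touching no part of the pipettor, and the carriage is within 3 mm of the unload detent (height (world z) of rack_center between 0.145 and 0.225 m and horizontal distance between rack_center and unload_station below 0.04 m and angle between rack_center's own z axis and vertical below 0.1 rad and linear speed of rack below 0.015 m/s and angular speed of rack below 0.1 rad/s and contact force between rack and the fingers above 0.5 N and contact force between rack and pipettor below 0.05 N and value of joint carriage between 0.177 and 0.183 m); the arm keeps its last pose, push and grip.
It fails at once if the rack is tipped by more than 0.25 rad (angle between rack_center's own z axis and vertical above 0.25 rad).
It fails at once if the tip head is bumped by the rack or the robot (contact force between rack and head above 1 N or contact force between any of the arm, the fingers and head above 3 N).
It fails at once if a bystander is moved by more than 15 mm (distance of any of spare_rack_top, vial, screw_cap, microplate, plate_lid, pipette, timer from where it was at the start of the episode above 0.015 m).
It also fails if it takes over 58 s, if anything falls off the work surface, if the arm or the gripper's body presses on something with over 40 N, if the wrist force passes 120 N, or if a joint passes its speed limit or range.

## Working session

There is one attempt and no reset: what is moved stays moved. The work goes in short steps, Python scripts to look and compute and a shell command to move; the robot and the scene stay as the last step left them, time stands still between calls to the robot, and variables do not carry over. Pictures are saved under pics/ and viewed, and the job is handed in when it is done.

```bash
mkdir -p pics; ls
python3 - <<'E'
from workcell import read_state, read_camera
import cv2
s=read_state(); print({k:s[k] for k in ('time_s','tool_pos','tcp_rot','grip_width','contact_force')})
for n in ("scene","side","wrist"):
    c=read_camera(n); cv2.imwrite(f"pics/{n}0.png",c["img"][:,:,::-1])
    print(n,c["camera_matrix"],c["origin"],c["rotation"])
E
```

```text
pics
{'time_s': 0.0, 'tool_pos': array([0.29798492, 0.66041102, 0.21776008]), 'tcp_rot': array([3.14143634e+00, 1.50492551e-03, 1.14704241e+00]), 'grip_width': 0.0930414725941514, 'contact_force': array([0.35190457, 0.31174881, 0.55558726])}
scene [[448.1132694    0.         320.24706855]
 [  0.         448.1132694  234.93318446]
 [  0.           0.           1.        ]] [ 1.21733843 -0.78659925  0.75040343] [-2.14294674 -0.00696928  0.75925293]
side [[559.19723381   0.         310.1855203 ]
 [  0.         559.19723381 245.24525223]
 [  0.           0.           1.        ]] [ 0.0536323  -1.01693064  1.14326396] [-2.33724873 -0.01967735 -0.4353279 ]
wrist [[422.98750311   0.         313.11189995]
 [  0.         422.98750311 244.73159783]
 [  0.           0.           1.        ]] [0.22966498 0.6908153  0.38351216] [2.86781244e+00 1.84297526e-03 1.14713179e+00]
```

View pics/scene0.png

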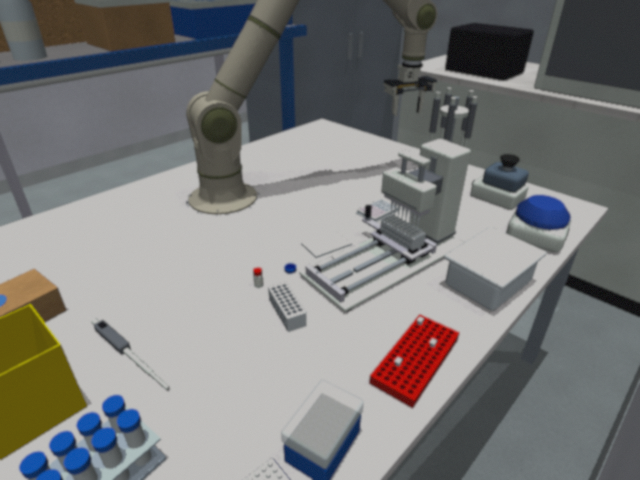

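View pics/side0.png

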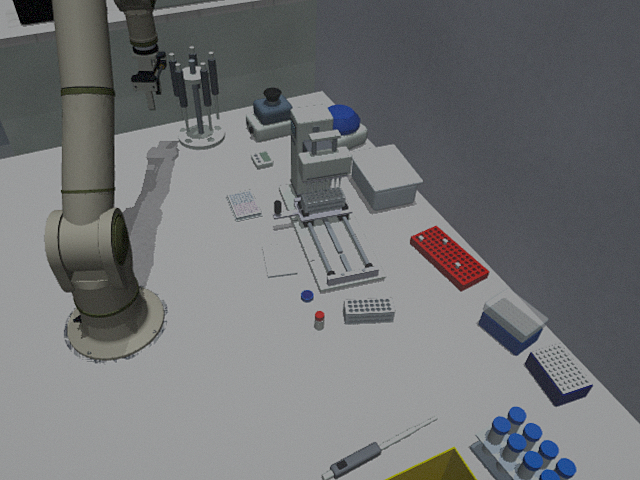

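View pics/wrist0.png

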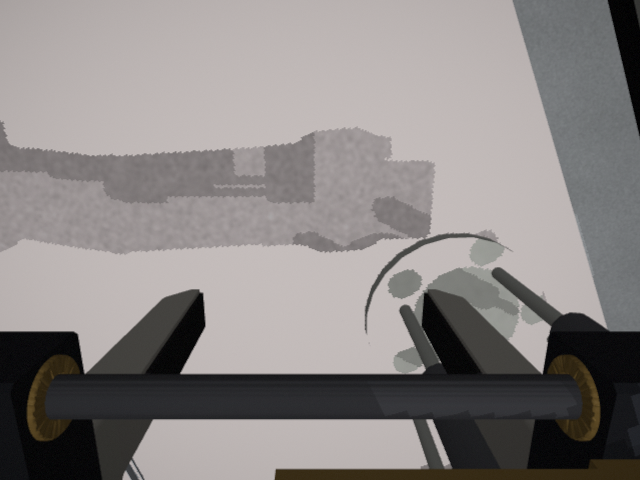

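The side view shows the pipettor at about (330,215), with its black knob at (278,208), the rack at (322,200), plate lid at (280,260), spare rack at (368,309), vial at (320,320), cap at (307,296), microplate at (243,205) and timer at (262,159). The wrist view shows a pipette stand right beside the gripper. Next I'll zoom in and measure.

```bash
cat > h.py <<'E'
import numpy as np, cv2
from scipy.spatial.transform import Rotation as R
from workcell import read_state, read_camera
def cam(n):
    c=read_camera(n); c['R']=R.from_euler('xyz',c['rotation']).as_matrix(); return c
def ray(c,u,v):
    K=c['camera_matrix']; d=np.array([(u-K[0,2])/K[0,0],(v-K[1,2])/K[1,1],1.0]); return c['R']@d
def onplane(c,u,v,z):
    d=ray(c,u,v); return c['origin']+d*(z-c['origin'][2])/d[2]
def bydepth(c,u,v):
    return c['origin']+ray(c,u,v)*c['range_z'][int(v),int(u)]
def cloud(c):
    K=c['camera_matrix']; v,u=np.mgrid[0:480,0:640]; z=c['range_z']
    p=np.stack([(u-K[0,2])/K[0,0]*z,(v-K[1,2])/K[1,1]*z,z],-1)@c['R'].T+c['origin']; p[z==0]=np.nan; return p
def crop(c,name,x0,y0,x1,y1,k):
    cv2.imwrite(f'pics/{name}.png',cv2.resize(c['img'][y0:y1,x0:x1,::-1],None,fx=k,fy=k,interpolation=cv2.INTER_CUBIC))
E
python3 - <<'E'
from h import *
c=cam('side'); crop(c,'side1',215,90,415,300,3.7/1.35)
np.savez('side.npz',**{k:v for k,v in c.items()})
c=cam('scene'); crop(c,'scene1',290,130,490,310,3.3); np.savez('scene.npz',**{k:v for k,v in c.items()})
E
```

```text
(no output)
```

View pics/side1.png

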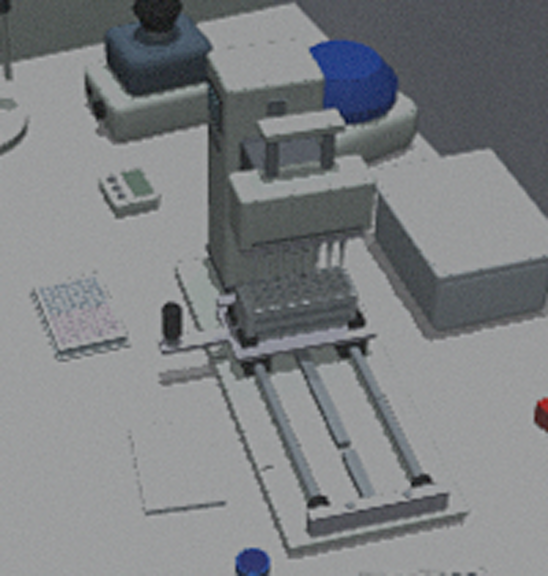

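View pics/scene1.png

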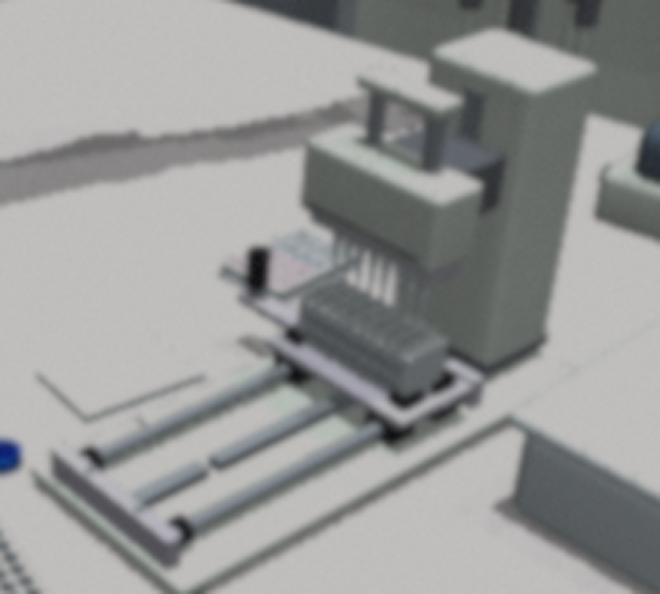

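The knob shows at about (278,207) in the side view and (368,212) in the scene view. The guide shafts run towards the lower right of the side crop, so the pipettor is only slightly yawed.

Run:
```python
from h import *
for n in ('side','scene'):
    c=dict(np.load(n+'.npz')); P=cloud(c); im=c['img'].astype(int)
    box=dict(side=(215,90,415,300),scene=(290,130,490,310))[n]
    m=np.zeros((480,640),bool); m[box[1]:box[3],box[0]:box[2]]=1
    # knob
    kb=dict(side=(270,198,288,220),scene=(360,200,376,222))[n]
    k=np.zeros_like(m); k[kb[1]:kb[3],kb[0]:kb[2]]=1
    dk=k&(im.max(2)<70); v,u=np.nonzero(dk); print(n,'knob px',u.mean(),v.mean(),u.min(),u.max(),v.min(),v.max(),len(u))
    Q=P[dk]; print(' knob pts med',np.nanmedian(Q,0),'plane .083',onplane(c,u.mean(),v.mean(),.083))
    for nm,lo,hi in (('coltop',.29,.32),('headtop',.24,.252),('deck',.05,.058),('rack',.08,.11),('shaft',.02,.05),('bench',-.02,.01)):
        s=m&(P[...,2]>lo)&(P[...,2]<hi); Q=P[s][:,:2]
        if len(Q)<5: print(nm,len(Q)); continue
        print(nm,len(Q),cv2.minAreaRect((Q*1000).astype(np.float32)), np.median(P[s][:,2]))
```

```text
side knob px 277.34177215189874 207.15189873417722 274 280 201 214 79
 knob pts med [0.51530687 0.1546868  0.08779875] plane .083 [0.51674481 0.15814461 0.083     ]
coltop 876 ((668.6019897460938, 223.041259765625), (188.6481170654297, 110.69071197509766), 81.23433685302734) 0.2974017521763988
headtop 574 ((669.1150512695312, 191.94232177734375), (177.29820251464844, 143.85423278808594), 76.01864624023438) 0.24362923832305328
deck 863 ((742.898193359375, 291.18524169921875), (884.1472778320312, 471.86639404296875), 87.89186096191406) 0.053420085989939636
rack 3628 ((752.953857421875, 410.18707275390625), (655.2611083984375, 483.59698486328125), 89.03463745117188) 0.09613673551335433
shaft 3486 ((760.2454833984375, 360.6854248046875), (1175.71630859375, 623.9468383789062), 57.42458724975586) 0.0342411399776309
bench 19456 ((799.0858154296875, 339.36419677734375), (1156.44873046875, 813.1116943359375), 71.52620697021484) -0.002390848942560364
scene knob px 367.6101694915254 211.8135593220339 365 370 206 218 59
 knob pts med [0.52232712 0.15824417 0.08469869] plane .083 [0.52110919 0.1598379  0.083     ]
coltop 879 ((671.6555786132812, 228.4395751953125), (186.6955108642578, 109.23194885253906), 81.88587951660156) 0.30073895275598944
headtop 756 ((665.2476806640625, 214.16839599609375), (203.1957550048828, 143.2231903076172), 83.57818603515625) 0.24619581247284644
deck 821 ((624.671630859375, 232.4374237060547), (455.9180908203125, 732.525390625), 25.964326858520508) 0.05439727399882588
rack 2514 ((595.8364868164062, 392.3557434082031), (356.04925537109375, 845.4234008789062), 25.81863021850586) 0.09943261576668588
shaft 5034 ((633.433837890625, 202.4830322265625), (478.7590637207031, 844.65966796875), 25.845481872558594) 0.02586727459814414
bench 17405 ((406.1171569824219, 480.9476318359375), (779.2722778320312, 1316.581787109375), 46.74258804321289) 0.0014013846965360566
```

Run:
```python
from h import *
for n in ('side','scene'):
    c=dict(np.load(n+'.npz')); P=cloud(c)
    yaw=np.radians(-8.5); ux=np.array([np.cos(yaw),np.sin(yaw)]); uy=np.array([-ux[1],ux[0]])
    o=np.array([.657,.138])
    L=np.stack([(P[...,:2]-o)@ux,(P[...,:2]-o)@uy,P[...,2]],-1)
    def sel(x0,x1,y0,y1,z0,z1):
        s=(L[...,0]>x0)&(L[...,0]<x1)&(L[...,1]>y0)&(L[...,1]<y1)&(L[...,2]>z0)&(L[...,2]<z1); return s
    for nm,b in dict(coltop=(-.09,.09,.08,.2,.29,.315),rack=(-.08,.08,-.05,.04,.09,.112),deck=(-.1,.1,-.06,.06,.05,.0575),endbar=(-.12,.12,-.32,-.22,.028,.06)).items():
        s=sel(*b); s=cv2.morphologyEx(s.astype(np.uint8),cv2.MORPH_OPEN,np.ones((2,2)))>0
        Q=L[s]*1000
        if len(Q)<10: print(nm,len(Q));continue
        print(n,nm,len(Q),[np.round(np.array(a),1) if i<2 else round(a,1) for i,a in enumerate(cv2.minAreaRect(Q[:,:2].astype(np.float32)))],'pct x',np.percentile(Q[:,0],[1,99]).round(1),'y',np.percentile(Q[:,1],[1,99]).round(1),np.median(Q[:,2]).round(1))
    # shafts: upper points z 20..50 between y -.22..-.06
    s=sel(-.09,.09,-.2,-.06,.022,.05); Q=L[s]*1000
    h=np.histogram(Q[:,0],bins=np.arange(-90,91,6)); print('shaft hist',list(zip(h[1][:-1].astype(int),h[0])))
    for sg in (-1,1):
        q=Q[(Q[:,0]*sg>25)&(Q[:,0]*sg<70)]; 
        if len(q)>20:
            vx,vy,x,y=cv2.fitLine(q[:,:2].astype(np.float32),cv2.DIST_HUBER,0,.01,.01).ravel(); print('shaft',sg,'x at y=-130',x+(-130-y)*vx/vy,'slope deg',np.degrees(vx/vy))
```

```text
side coltop 595 [array([ 86.5, 372.9]), array([613.7, 120.9]), 70.3] pct x [-52.6  54.6] y [ 92.9 173.4] 296.4
side rack 493 [array([26.8, 44.2]), array([226.5,  24.9]), 39.0] pct x [nan nan] y [nan nan] nan
side deck 170 [array([ -8. , -30.8]), array([ 67.1, 163.7]), 67.6] pct x [-86.1  76. ] y [-44.6  24. ] 51.4
side endbar 525 [array([  11.8, -273.6]), array([161.9,  60. ]), 27.0] pct x [nan nan] y [nan nan] nan
shaft hist [(np.int64(-90), np.int64(3)), (np.int64(-84), np.int64(3)), (np.int64(-78), np.int64(4)), (np.int64(-72), np.int64(4)), (np.int64(-66), np.int64(31)), (np.int64(-60), np.int64(80)), (np.int64(-54), np.int64(38)), (np.int64(-48), np.int64(1)), (np.int64(-42), np.int64(2)), (np.int64(-36), np.int64(4)), (np.int64(-30), np.int64(2)), (np.int64(-24), np.int64(5)), (np.int64(-18), np.int64(2)), (np.int64(-12), np.int64(38)), (np.int64(-6), np.int64(62)), (np.int64(0), np.int64(59)), (np.int64(6), np.int64(13)), (np.int64(12), np.int64(1)), (np.int64(18), np.int64(2)), (np.int64(24), np.int64(2)), (np.int64(30), np.int64(5)), (np.int64(36), np.int64(1)), (np.int64(42
[... 1067 characters left out ...]
int64(-30), np.int64(11)), (np.int64(-24), np.int64(15)), (np.int64(-18), np.int64(3)), (np.int64(-12), np.int64(39)), (np.int64(-6), np.int64(67)), (np.int64(0), np.int64(118)), (np.int64(6), np.int64(31)), (np.int64(12), np.int64(15)), (np.int64(18), np.int64(14)), (np.int64(24), np.int64(10)), (np.int64(30), np.int64(6)), (np.int64(36), np.int64(0)), (np.int64(42), np.int64(1)), (np.int64(48), np.int64(63)), (np.int64(54), np.int64(158)), (np.int64(60), np.int64(19)), (np.int64(66), np.int64(17)), (np.int64(72), np.int64(15)), (np.int64(78), np.int64(21)), (np.int64(84), np.int64(13))]
shaft -1 x at y=-130 -52.78828 slope deg -0.057644304
shaft 1 x at y=-130 56.681137 slope deg 0.15633407
```

Yaw is about -8.8°, with the fill-station nest at about (0.657,0.138), the knob at (0.519,0.159) and the unload station at about (0.629,-0.040). I'll move above the knob with the jaws along the rail, moving away from the pipette stand.

```bash
python3 -m creep '[[[-1,1.1,-1],0],[[-3,3.4,-2],-1],[[-6,6.7,-2],-2],[[-9,10,-2],-4],[[-12,13.3,-2],-6],[[-15,16.6,-2],-8],[[-18,19.9,-2],-9],[[-21,23.2,-2],-10],[[-24,26.5,-2],-11],[[-27,29.8,-2],-12],[[-30,33.1,-2],-13],[[-33,36.5,-2],-14],[[-35,38.5,-1],-15],[[-36.3,40,0],-15.6],[[-36.8,40.6,0],-15.6],[[-36.8,40.6,0],-15.6],[[-36.8,40.6,0],-15.6]]'
python3 - <<'E'
from h import *
c=cam('wrist'); cv2.imwrite('pics/w1.png',c['img'][:,:,::-1]); np.savez('w1.npz',**c)
c=cam('scene'); crop(c,'scene2',290,130,490,310,3.3)
s=read_state(); print(s['tool_pos'],s['tcp_rot'],s['time_s'])
E
```

```text
time_s: 1.95
tool_pos: [0.5167, 0.1593, 0.2193]
tcp_rot: [3.141, -0.001, 1.42]
contact_force: [-1.0, 0.4, 0.5]
grip_width: 0.0928
[0.51657103 0.15986575 0.21918119] [ 3.14112613e+00 -7.85141647e-04  1.42110802e+00] 2.05
```

View pics/w1.png

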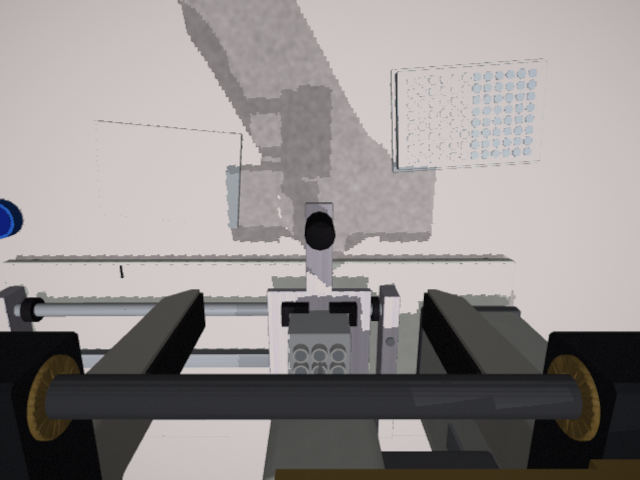

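View pics/scene2.png

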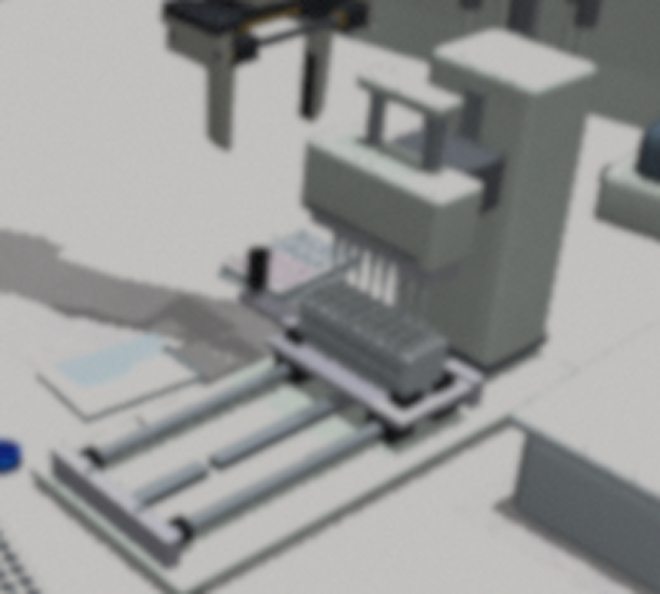

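The wrist view shows the knob's top at about (320,230), the rack's near end at (319,355), and the base's edge running level along row 260.

Run:
```python
from h import *
c=dict(np.load('w1.npz')); im=c['img'].astype(int)
a,b=onplane(c,12,261.5,.012),onplane(c,508,260.5,.012); d=b-a; print('edge yaw deg',np.degrees(np.arctan2(d[1],d[0]))-90)
# shaft edge
a,b=onplane(c,50,304,.04),onplane(c,260,303,.04); d=b-a; print('shaft',np.degrees(np.arctan2(d[1],d[0]))-90)
sub=(im.max(2)<45); k=np.zeros_like(sub); k[205:255,300:340]=1
v,u=np.nonzero(sub&k); print(u.mean(),u.min(),u.max(),v.min(),v.max())
P=cloud(c)[sub&k]; print(np.nanpercentile(P,[5,50,95],axis=0)); t=P[np.abs(P[:,2]-.102)<.004]; print('top',t.mean(0),cv2.minEnclosingCircle((t[:,:2]*1000).astype(np.float32)))
print('col edges top .102', onplane(c,u.min(),232,.102),onplane(c,u.max()+1,232,.102))
```

```text
edge yaw deg -8.542636176545258
shaft -8.373806752967255
319.16964285714283 305 334 212 249
[[0.5052793  0.15509116 0.07668078]
 [0.51234613 0.16348293 0.10094302]
 [0.52292199 0.17181046 0.10238053]]
top [0.5147793  0.16347054 0.1011811 ] ((515.1903076171875, 163.51748657226562), 10.462023735046387)
col edges top .102 [0.51128478 0.15379442 0.102     ] [0.51439802 0.17423293 0.102     ]
```

```bash
python3 -m creep '[[[0,0,2],0],[[0.1,0,5],0],[[0.2,0,8],0],[[0.2,0,11],0],[[0.2,0,13.5],0],[[0.2,0,15],0],[[0.2,0,15],0],[[0.2,0,15],0]]'
python3 -m creep '[[[0,0,0],0],[[0,0,0],0],[[0,0,0],0],[[0,0,0],0],[[0,0,0],0],[[0,0,0],0],[[0,0,0],0],[[0,0,0],0]]' -1 20
```

```text
time_s: 2.85
tool_pos: [0.5171, 0.1613, 0.069]
tcp_rot: [-3.141, -0.0, 1.421]
contact_force: [0.5, 0.3, 0.5]
grip_width: 0.0928
time_s: 3.65
tool_pos: [0.5172, 0.1604, 0.0686]
tcp_rot: [-3.142, 0.0, 1.419]
contact_force: [-0.6, 0.4, 0.3]
grip_width: 0.0338
```

```bash
python3 -m creep '[[[0,0,0],0],[[0,0,0],0],[[0,0,0],0],[[0,0,0],0],[[0,0,0],0]]'
```

```text
time_s: 4.15
tool_pos: [0.5176, 0.1626, 0.0686]
tcp_rot: [3.141, -0.002, 1.421]
contact_force: [0.4, 6.9, -2.8]
grip_width: 0.0215
```

```bash
python3 -m creep '[[[-0.3,0,0],0],[[-0.8,0,0],0],[[-1.6,0,0],0],[[-2.7,0,0],0],[[-3.9,0,0],0],[[-5.1,0,0],0],[[-6.3,0,0],0],[[-7.5,0,0],0],[[-8.7,0,0],0],[[-9.9,0,0],0],[[-11.1,0,0],0],[[-12.3,0,0],0],[[-13.5,0,0],0],[[-14.6,0,0],0],[[-15.6,0,0],0],[[-16.4,0,0],0],[[-17.1,0,0],0],[[-17.5,0,0],0],[[-17.8,0,0],0],[[-17.8,0,0],0]]'
python3 -m creep '[[[0,0,0],0],[[0,0,0],0],[[0,0,0],0]]'
```

```text
time_s: 6.15
tool_pos: [0.4909, -0.0155, 0.0686]
tcp_rot: [3.14, -0.001, 1.42]
contact_force: [5.9, 4.2, -9.0]
grip_width: 0.0219
time_s: 6.45
tool_pos: [0.4909, -0.0155, 0.0686]
tcp_rot: [3.14, -0.001, 1.42]
contact_force: [5.5, 4.8, -8.4]
grip_width: 0.0217
```

Measured travel is 180.1 mm. I'll release the knob and rise clear, keeping the opening and the retreat apart, then look.

```bash
python3 -m creep '[[[0,0,0],0],[[0,0,0],0],[[0,0,0],0],[[0,0,0],0],[[0,0,0],0],[[0,0,0],0],[[0,0,0],0]]' 1
python3 -m creep '[[[0,0,-2],0],[[0,0,-5],0],[[0,0,-8],0],[[0,-0.5,-11],0],[[0,-1,-14],0],[[0,-2,-17],0],[[0,-3,-19],0],[[0,-3,-20],0],[[0,-3,-20],0],[[0,-3,-20],0]]'
python3 - <<'E'
from h import *
c=cam('wrist'); cv2.imwrite('pics/w2.png',c['img'][:,:,::-1]); np.savez('w2.npz',**c)
c=cam('side'); crop(c,'side2',215,90,415,300,3.7/1.35);np.savez('side2.npz',**c)
c=cam('scene'); crop(c,'scene3',290,130,490,310,3.3);np.savez('scene2.npz',**c)
s=read_state(); print(s['tool_pos'],s['tcp_rot'],s['time_s'])
E
```

```text
time_s: 7.15
tool_pos: [0.4903, -0.0156, 0.0686]
tcp_rot: [-3.142, 0.0, 1.419]
contact_force: [-0.1, 0.5, -0.0]
grip_width: 0.073
time_s: 8.15
tool_pos: [0.4608, -0.0111, 0.2679]
tcp_rot: [-3.141, 0.0, 1.419]
contact_force: [0.4, -0.4, -0.6]
grip_width: 0.093
[ 0.46048734 -0.0110653   0.26745834] [-3.13959152e+00  4.17468907e-04  1.41927436e+00] 8.3
```

View pics/w2.png

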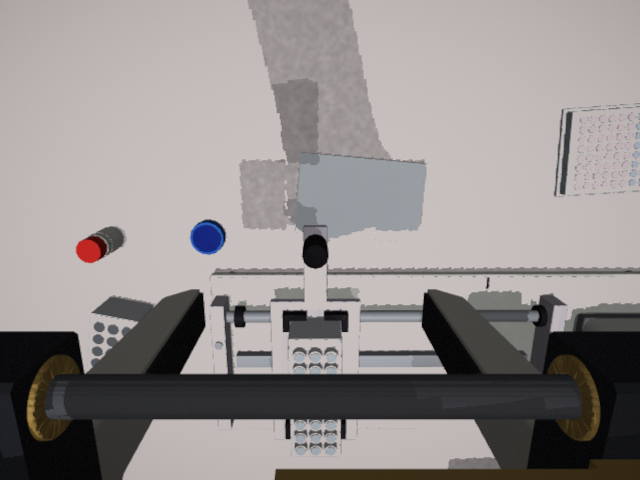

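View pics/side2.png

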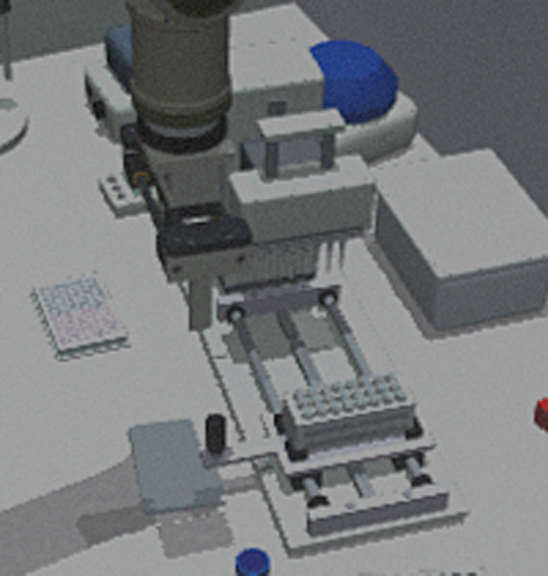

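View pics/scene3.png

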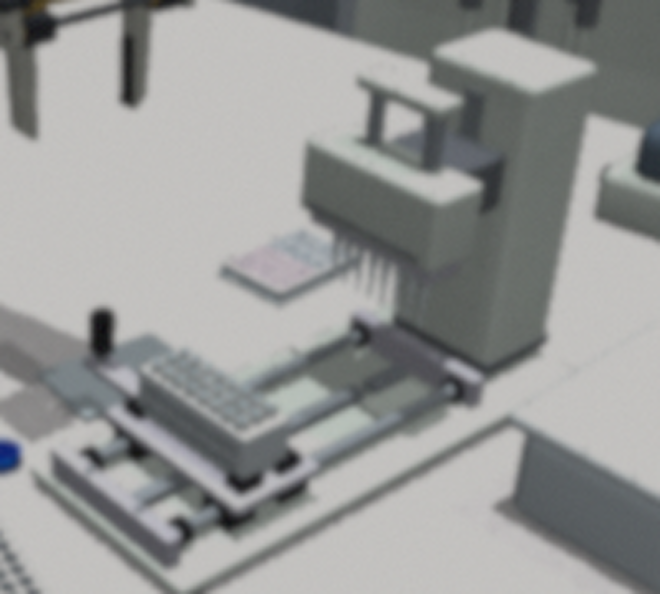

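The carriage and rack are now near the front bar: the knob is at (316,250) in the wrist view and the rack's tubes run from (316,355) to (316,450). Measuring travel and the rack.

Run:
```python
from h import *
kb=dict(side=[(270,198,288,220),(285,236,302,260)],scene=[(360,200,376,222),(313,220,328,242)])
for n in ('side','scene'):
    r=[]
    for f,b in zip((n,n+'2'),kb[n]):
        c=dict(np.load(f+'.npz')); g=c['img'].max(2); k=np.zeros(g.shape,bool); k[b[1]:b[3],b[0]:b[2]]=1
        v,u=np.nonzero(k&(g<70)); w=(u.mean(),v.mean(),len(u)); r.append(onplane(c,u.mean(),v.mean(),.083)); print(n,w,r[-1])
    d=r[1]-r[0]; print('travel',np.linalg.norm(d),np.degrees(np.arctan2(d[0],-d[1])) )
yaw=np.radians(-8.5); ux=np.array([np.cos(yaw),np.sin(yaw)]); uy=np.array([-ux[1],ux[0]]); o=np.array([.657,.138])-.18*uy
print('unload',o)
for f in ('side2','scene2','w2'):
    c=dict(np.load(f+'.npz')); P=cloud(c); L=np.stack([(P[...,:2]-o)@ux,(P[...,:2]-o)@uy,P[...,2]],-1)*1000
    s=(abs(L[...,0])<75)&(abs(L[...,1])<45)&(L[...,2]>90)&(L[...,2]<115); Q=L[s]
    print(f,len(Q),np.percentile(Q,[1,50,99],axis=0).round(1).tolist(),cv2.minAreaRect(Q[:,:2].astype(np.float32)))
c=dict(np.load('w2.npz')); im=c['img'].max(2).astype(int)
k=np.zeros(im.shape,bool);k[230:268,295:335]=1; P=cloud(c); t=P[k&(im<45)]; t=t[abs(t[:,2]-.102)<.004]; print('knob top',len(t),t.mean(0),cv2.minEnclosingCircle((t[:,:2]*1000).astype(np.float32)))
```

```text
side (np.float64(277.34177215189874), np.float64(207.15189873417722), 79) [0.51674481 0.15814461 0.083     ]
side (np.float64(293.0967741935484), np.float64(248.03225806451613), 93) [ 0.48990896 -0.01819913  0.083     ]
travel 0.17837398130407497 -8.652838402970819
scene (np.float64(367.6101694915254), np.float64(211.8135593220339), 59) [0.52110919 0.1598379  0.083     ]
scene (np.float64(320.3285714285714), np.float64(230.9), 70) [ 0.49316428 -0.01644462  0.083     ]
travel 0.17848374274697038 -9.007769385283025
unload [ 0.63039431 -0.04002286]
side2 619 [[-63.6, -25.0, 90.5], [-4.3, -4.2, 99.8], [59.8, 24.6, 107.4]] ((-1.0554542541503906, -1.6925392150878906), (127.4184341430664, 58.3427734375), 1.0935755968093872)
scene2 655 [[-62.4, -19.1, 90.6], [9.1, -2.0, 103.3], [61.3, 26.7, 109.1]] ((-1.8818702697753906, 3.707042694091797), (128.3375244140625, 48.05910110473633), 1.6807940006256104)
w2 3954 [[-67.4, -19.1, 91.4], [-37.6, 4.0, 102.2], [57.0, 27.5, 106.5]] ((-4.515354156494141, 4.300594329833984), (127.0604019165039, 48.00058364868164), 0.24088187515735626)
knob top 481 [ 0.48802988 -0.01444588  0.10101564] ((488.52923583984375, -14.516016006469727), 10.582897186279297)
```

Wrist and arm both give about 180.0 mm of travel (the coarser fixed cameras give 178.4). Rack centre is about (0.628,-0.036). Moving over it and partly down.

```bash
python3 -m creep '[[[0,1.5,0],0],[[0,4,0],0],[[0,7,0],0],[[0,10,0],0],[[0,13,0],0],[[0,15.5,0],0],[[0.1,16.8,1],0],[[0.1,16.9,3],0],[[0.1,16.9,6],0],[[0.1,16.9,9],0],[[0.1,16.9,12],0],[[0.1,16.9,13],0],[[0.1,16.9,13],0],[[0.1,16.9,13],0]]'
python3 - <<'E'
from h import *
c=cam('wrist'); cv2.imwrite('pics/w3.png',c['img'][:,:,::-1])
c=cam('side'); crop(c,'side3',235,130,435,300,3.7);np.savez('side3.npz',**c)
c=cam('scene'); crop(c,'scene4',270,130,440,280,4.0);np.savez('scene3.npz',**c)
E
```

```text
time_s: 9.7
tool_pos: [0.6284, -0.0355, 0.1392]
tcp_rot: [3.141, -0.0, 1.419]
contact_force: [-0.3, 1.1, -0.3]
grip_width: 0.0931
```

View pics/side3.png

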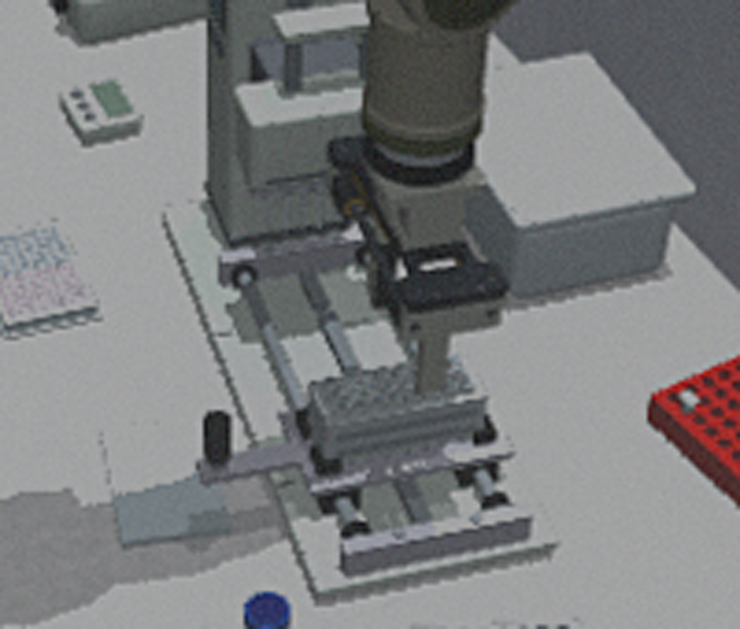

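View pics/scene4.png

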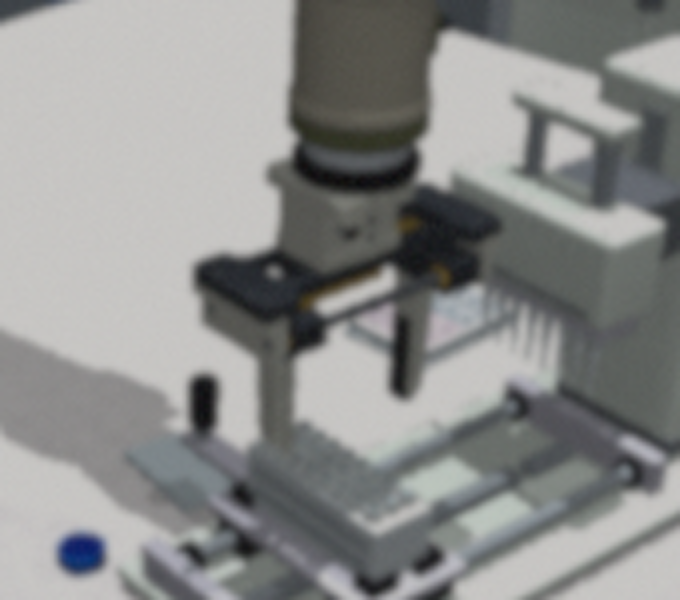

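View pics/w3.png

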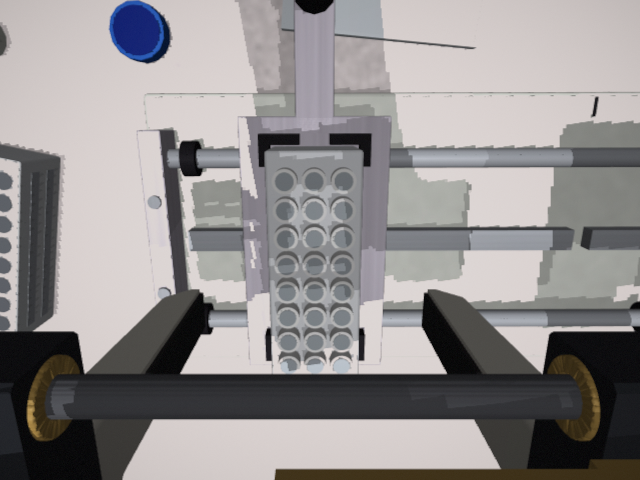

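The wrist view shows all 24 tubes: rows 180 to 365, columns 284 to 342, and the fingers stand clear either side. Cross-checking the rack centre from this closer view.

Run:
```python
from h import *
c=cam('wrist'); np.savez('w3.npz',**c); print(read_state()['tool_pos'])
for p in ((285,180),(342,180),(288,365),(342,365),(288,264),(341,264)): print(p,onplane(c,*p,.106).round(4),bydepth(c,*p).round(4))
corners=[onplane(c,*p,.106) for p in ((285,180),(342,180),(288,365),(342,365))]; m=np.mean(corners,0); print('centre',m)
P=cloud(c); yaw=np.radians(-8.5); ux=np.array([np.cos(yaw),np.sin(yaw)]); uy=np.array([-ux[1],ux[0]]); o=np.array([.628,-.036])
L=np.stack([(P[...,:2]-o)@ux,(P[...,:2]-o)@uy,P[...,2]],-1)*1000
s=(abs(L[...,0])<70)&(abs(L[...,1])<35)&(L[...,2]>92)&(L[...,2]<110); s[370:]=0
print(np.percentile(L[s],[.5,50,99.5],axis=0).round(1).tolist(),cv2.minAreaRect(L[s][:,:2].astype(np.float32)))
```

```text
[ 0.62860178 -0.03555904  0.13999811]
(285, 180) [ 0.5768 -0.0418  0.106 ] [ 0.5768 -0.0418  0.1057]
(342, 180) [ 0.5808 -0.0153  0.106 ] [ 0.5809 -0.0153  0.1056]
(288, 365) [ 0.6739 -0.0568  0.106 ] [ 0.6741 -0.0568  0.1057]
(342, 365) [ 0.6782 -0.0283  0.106 ] [ 0.6787 -0.0283  0.1052]
(288, 264) [ 0.618  -0.0473  0.106 ] [ 0.6179 -0.0473  0.1061]
(341, 264) [ 0.6219 -0.0213  0.106 ] [ 0.6219 -0.0213  0.1061]
centre [ 0.62741984 -0.03554545  0.106     ]
[[-63.5, -23.2, 95.7], [-11.9, 0.4, 103.8], [54.0, 24.1, 106.8]] ((-3.3619003295898438, 0.40790557861328125), (121.05149841308594, 48.226654052734375), 0.13693514466285706)
```

Rack centre is (0.627,-0.0355), within 1 mm of the TCP, so I'll descend and grip.

```bash
python3 -m creep '[[[0,0,1.5],0],[[0,0,3.5],0],[[0,0,5.5],0],[[0,0,7],0],[[0,0,7.6],0],[[0,0,7.6],0],[[0,0,7.6],0]]'
python3 -m creep '[[[0,0,0],0],[[0,0,0],0],[[0,0,0],0],[[0,0,0],0],[[0,0,0],0],[[0,0,0],0],[[0,0,0],0],[[0,0,0],0],[[0,0,0],0],[[0,0,0],0]]' -1 20
```

```text
time_s: 10.6
tool_pos: [0.6282, -0.0355, 0.063]
tcp_rot: [3.141, -0.0, 1.419]
contact_force: [-0.1, 0.2, -0.2]
grip_width: 0.0933
time_s: 11.6
tool_pos: [0.6279, -0.0355, 0.0627]
tcp_rot: [3.141, -0.0, 1.419]
contact_force: [-0.7, 0.5, 1.1]
grip_width: 0.0479
```

```bash
python3 -m creep '[[[0,0,0],0],[[0,0,-0.2],0],[[0,0,-0.5],0],[[0,0,-1],0],[[0,0,-1.6],0],[[0,0,-2.4],0],[[0,0,-3.4],0],[[0,0,-4.4],0],[[0,0,-5.4],0],[[0,0,-6.4],0],[[0,0,-7.4],0],[[0,0,-8.3],0],[[0,0,-9.1],0],[[0,0,-9.7],0],[[0,0,-10],0],[[0,0,-10.2],0],[[0,0,-10.2],0],[[0,0,-10.2],0],[[0,0,-10.2],0],[[0,0,-10.2],0]]' - 25
python3 - <<'E'
from h import *
c=cam('wrist'); cv2.imwrite('pics/w4.png',c['img'][:,:,::-1]);np.savez('w4.npz',**c)
c=cam('side'); crop(c,'side4',215,130,415,300,3.7);np.savez('side4.npz',**c)
c=cam('scene'); crop(c,'scene5',270,130,440,280,4.0);np.savez('scene4.npz',**c)
E
```

```text
time_s: 13.6
tool_pos: [0.6278, -0.0355, 0.1643]
tcp_rot: [-3.141, 0.0, 1.419]
contact_force: [-0.1, 0.5, -1.4]
grip_width: 0.0476
```

View pics/side4.png

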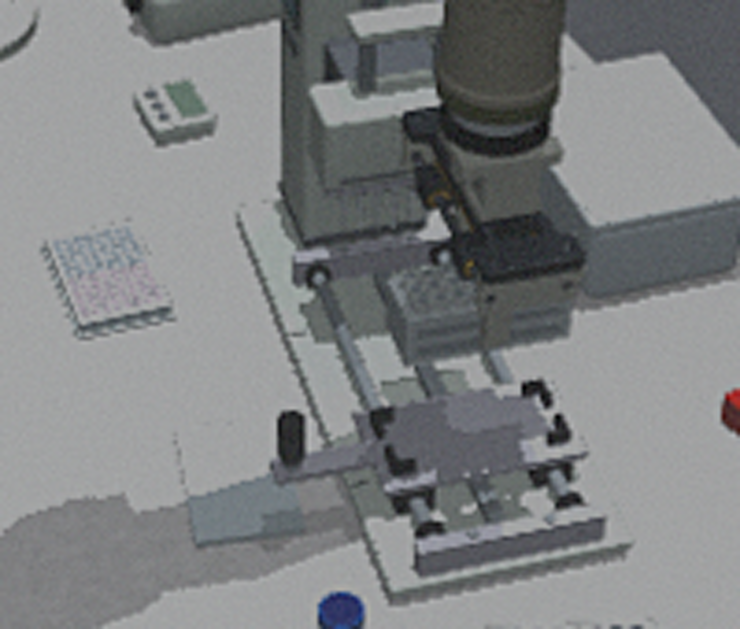

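View pics/scene5.png

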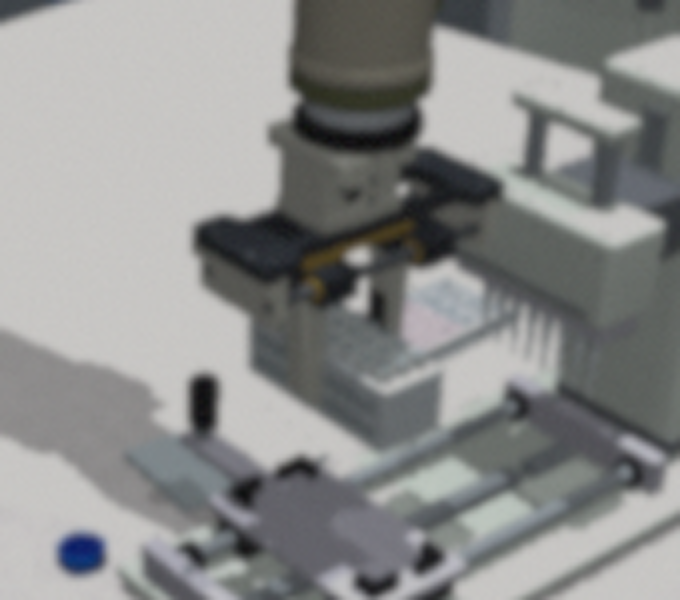

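View pics/w4.png

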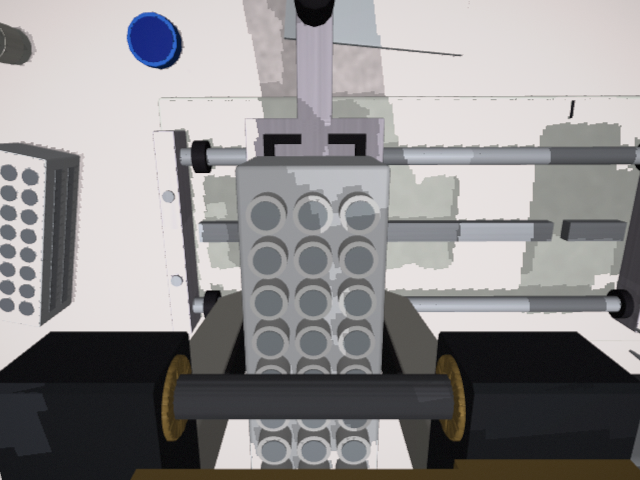

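All three views show the rack held up, apparently level, over the empty nest, with the carriage still at the unload end (knob at about (293,248) in the full side view). Checking tilt, carriage and bystanders numerically.

Run:
```python
from h import *
c=dict(np.load('w4.npz')); P=cloud(c)
yaw=np.radians(-8.5); ux=np.array([np.cos(yaw),np.sin(yaw)]); uy=np.array([-ux[1],ux[0]]); o=np.array([.628,-.036])
L=np.stack([(P[...,:2]-o)@ux,(P[...,:2]-o)@uy,P[...,2]],-1)*1000
b=(abs(L[...,0])<62)&(abs(L[...,1])<22)&(L[...,2]>180)&(L[...,2]<225); Q=L[b]
hi=Q[Q[:,2]>np.percentile(Q[:,2],98)-4]; A=np.c_[hi[:,:2],np.ones(len(hi))]
k,*_=np.linalg.lstsq(A,hi[:,2],rcond=None); print('tilt rad',k[:2],'top',k[2],len(hi), hi.min(0),hi.max(0))
kb=dict(side=(285,236,302,260),scene=(313,220,328,242))
for n in kb:
  for f in ('2','4'):
    c=dict(np.load(n+f+'.npz')); g=c['img'].max(2); b=kb[n]; m=np.zeros(g.shape,bool); m[b[1]:b[3],b[0]:b[2]]=1
    v,u=np.nonzero(m&(g<70)); print(n,f,u.mean(),v.mean())
for n in ('side','scene'):
  a=dict(np.load(n+'.npz'))['img'].astype(float);z=dict(np.load(n+'4.npz'))['img'].astype(float)
  for nm,(lo,hi_) in dict(red=((110,0,0),(255,60,60)),blue=((0,0,90),(60,90,255))).items():
    for i in (a,z):
      m=np.all((i>=lo)&(i<=hi_),2); 
      bx=dict(side=(290,285,335,335),scene=(245,258,300,292))[n]; mm=np.zeros_like(m); mm[bx[1]:bx[3],bx[0]:bx[2]]=1
      v,u=np.nonzero(m&mm); print(n,nm,u.mean().round(1),v.mean().round(1),len(u))
  print(n,'px changed',cv2.imwrite(f'pics/diff_{n}.png',cv2.absdiff(a,z).max(2).clip(0,255)))
s=read_state(); print(s['time_s'],s['tool_pos'],s['contact_force'],s['grip_width'],np.abs(s['dq']).max())
```

```text
tilt rad [-0.00473447 -0.00027446] top 206.69728647432026 19311 [-55.9772152  -20.34154095 204.07405538] [ 44.18737894  19.78937091 209.36173116]
side 2 293.0967741935484 248.03225806451613
side 4 293.1276595744681 248.09574468085106
scene 2 320.3285714285714 230.9
scene 4 320.2769230769231 230.66153846153847
side red 319.2 314.3 47
side red 319.1 314.3 47
side blue 306.7 294.7 93
side blue 306.7 294.8 90
side px changed True
scene red 256.8 271.0 31
scene red 256.9 271.1 32
scene blue 289.9 268.0 66
scene blue 290.0 268.1 63
scene px changed True
13.75 [ 0.62785762 -0.03551146  0.16450223] [ 0.39448761  0.47444116 -3.09781008] 0.04795965812797151 0.0024292794214500818[ WARN:0@1.107] global loadsave.cpp:1063 imwrite_ Unsupported depth image for selected encoder is fallbacked to CV_8U.
```

View pics/diff_side.png

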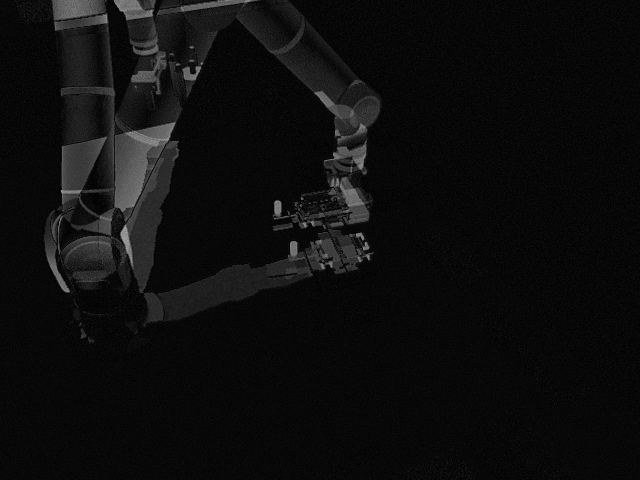

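The difference image shows changes only at the arm, its shadow, the knob, and the carriage and rack. The bystanders are untouched and the rack is level and about 10 cm up, so I'm handing the job in.

```bash
python3 -c "
from workcell import sign_off
print(sign_off())"
```

```text
the job is handed in; nothing more can be done
None
```

I gripped the knob and pushed the carriage out to the unload station, then released it. Next I gripped the rack across its width at 20 N, raised the grip to 25 N, and lifted it 10.2 cm. I handed the job in at 13.75 s with the rack still held up; no verdict was reported.

**Last checks:**
- **Rack height and level:** the top of the tubes stands at 0.207 m, about 10 cm higher than in the nest, tilted by about 0.005 rad.
- **Rack position:** it is within a few mm of the unload station sideways, and the arm was at rest with a grip width of 48 mm.
- **Carriage:** the knob's position did not change in either fixed camera (under 0.3 pixel) between its release and the end.
- **Bystanders:** the vial and cap stayed put in both views. The side-view difference image showed no change at any other bystander in view.

**One disagreement:** carriage travel came out at 180.1 mm from the arm and 180.0 mm from the wrist camera, but about 178.4 mm from the coarser side and scene cameras. I took 180 mm as right. The detent catch itself was not measured directly.

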